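# Run the fingertips along the curved row of studs

## Task

With the fingers closed, set the fingertips on the red stud and run them lightly along the curved row on the round wooden board, in one pass without lifting away from it, so that each stud in turn, from the red one to the last brass one, is pressed home; then lift clear. Only touch and press: do not grip, lift or shift the board, and leave the clip and eraser lying on it and the things around it where they are.

Things in the scene. Friction and masses are not known exactly. Their poses are not given: they have to be found in the camera images.
- board: round light-wood board, 160 mm across, loose, about 1.2 kg, on rubber feet on a 75 mm high wooden drawer riser; origin under its centre, flat top 18 mm above it, z up. Five domed studs stand on an arc of radius 58 mm about its centre, 42 degrees (42 mm) apart: stud1 to stud5 at -84, -42, 0, 42, 84 degrees from the board's x axis, counter-clockwise from above. The -x side has no studs
- stud1_crown (a point): crown (highest point) of the red stud, the start of the row: a smooth dome 32 mm across at its rim, rising 3.5 mm over the board's top when not pressed at all; a finger sliding along the board at about the height of its top rides over it and presses it in
- stud1 (a joint): how far stud 1 is pressed in, 0 to 0.003 m (0.003: fully home, crown 0.5 mm above the board's top); starts between 0 and 0.0005; takes about 2.5 N, ends at a hard stop and stays where it is left
- stud2_crown (a point): crown (highest point) of the brass stud, number 2 of the row: a smooth dome 32 mm across at its rim, rising 3.5 mm over the board's top when not pressed at all; a finger sliding along the board at about the height of its top rides over it and presses it in
- stud2 (a joint): how far stud 2 is pressed in, 0 to 0.003 m (0.003: fully home, crown 0.5 mm above the board's top); starts between 0 and 0.0005; takes about 2.5 N, ends at a hard stop and stays where it is left
- stud3_crown (a point): crown (highest point) of the brass stud, number 3 of the row: a smooth dome 32 mm across at its rim, rising 3.5 mm over the board's top when not pressed at all; a finger sliding along the board at about the height of its top rides over it and presses it in
- stud3 (a joint): how far stud 3 is pressed in, 0 to 0.003 m (0.003: fully home, crown 0.5 mm above the board's top); starts between 0 and 0.0005; takes about 2.5 N, ends at a hard stop and stays where it is left
- stud4_crown (a point): crown (highest point) of the brass stud, number 4 of the row: a smooth dome 32 mm across at its rim, rising 3.5 mm over the board's top when not pressed at all; a finger sliding along the board at about the height of its top rides over it and presses it in
- stud4 (a joint): how far stud 4 is pressed in, 0 to 0.003 m (0.003: fully home, crown 0.5 mm above the board's top); starts between 0 and 0.0005; takes about 2.5 N, ends at a hard stop and stays where it is left
- stud5_crown (a point): crown (highest point) of the brass stud, number 5 of the row, the last: a smooth dome 32 mm across at its rim, rising 3.5 mm over the board's top when not pressed at all; a finger sliding along the board at about the height of its top rides over it and presses it in
- stud5 (a joint): how far stud 5 is pressed in, 0 to 0.003 m (0.003: fully home, crown 0.5 mm above the board's top); starts between 0 and 0.0005; takes about 2.5 N, ends at a hard stop and stays where it is left
- heart_clip: red heart-shaped clip, 27x30x10 mm, loose, lying in the middle of the board; origin under its centre
- eraser: white and blue eraser, 20x45x12 mm, loose, lying on the board's side without studs; origin under its centre
- teal_roll: teal tape roll, 55 mm across, 18 mm high, lying on the riser; origin under its centre
- pink_pad: pink ink pad, 50x75x18 mm, on the riser; origin under its centre
- green_spool: white spool with green ribbon, 53 mm across, 22 mm high, on the riser; origin under its centre
- blue_vial: clear vial of pale blue glitter with white cap, 26 mm across, 53 mm high, upright on the riser; origin under its centre
- stamp: wooden stamp block, 45x68x22 mm, on the riser; origin under its centre

How it is judged:
On the way, in this order (a step that is already met when the one before it is completed fails the run):
1. the red stud is pressed home (value of joint stud1 above 0.0018 m), for 0.05 s.
2. the second stud is pressed home (value of joint stud2 above 0.0018 m), for 0.05 s.
3. the third stud is pressed home (value of joint stud3 above 0.0018 m), for 0.05 s.
4. the fourth stud is pressed home (value of joint stud4 above 0.0018 m), for 0.05 s.
5. the last stud is pressed home (value of joint stud5 above 0.0018 m), for 0.05 s.
At the end, for the whole second after the job is handed in: All five studs are pressed in by at least 1.8 of their 3 mm; the board lies flat and still within 25 mm of where it was, the clip and eraser on it within 35 mm and the other things within 20 mm of where they were (value of joint each of stud1, stud2, stud3, stud4, stud5 above 0.0018 m and not (distance of board from where it was at the start of the episode above 0.025 m) and angle between board's own z axis and vertical below 0.05 rad and linear speed of board below 0.02 m/s and not (distance of heart_clip from where it was at the start of the episode above 0.035 m) and not (distance of eraser from where it was at the start of the episode above 0.035 m) and not (distance of teal_roll from where it was at the start of the episode above 0.02 m) and not (distance of pink_pad from where it was at the start of the episode above 0.02 m) and not (distance of green_spool from where it was at the start of the episode above 0.02 m) and not (distance of blue_vial from where it was at the start of the episode above 0.02 m) and not (distance of stamp from where it was at the start of the episode above 0.02 m)); the robot touches nothing.
It fails at once if the hand lifts away between the red stud and the last (TCP more than 70 mm above the board's underside, that is fingertips some 30 mm above its top) (value of joint stud1 above 0.0018 m and not (value of joint stud5 above 0.0018 m) and z of the grasp point in the frame of board above 0.07 m).
It fails at once if the fingers press harder than 60 N on the board or its studs (contact force between the fingers and board above 60 N).
It fails at once if the board is shifted more than 25 mm, lifted or tipped (distance of board from where it was at the start of the episode above 0.025 m or height (world z) of board above 0.083 m or angle between board's own z axis and vertical above 0.1 rad).
It fails at once if the clip or eraser is lifted off the board or moved more than 35 mm (distance of any of heart_clip, eraser from where it was at the start of the episode above 0.035 m or z of any of heart_clip, eraser in the frame of board above 0.026 m).
It fails at once if a thing round the board is moved more than 20 mm (distance of any of teal_roll, pink_pad, green_spool, blue_vial, stamp from where it was at the start of the episode above 0.02 m).
It also fails if it takes over 42 s, if anything falls off the work surface, if the arm or the gripper's body presses on something with over 40 N, if the wrist force passes 120 N, or if a joint passes its speed limit or range.

## Robot

A 7-joint arm with a two-finger parallel gripper is mounted at the origin on the work surface; the furniture and walls round the work are solid. World frame = base frame: x ahead of the robot, y to its left, z up, the work surface at z = 0. Lengths are in m, angles in rad, forces in N, time in s.
With the tool pointing down it reaches from about 0.425 to 0.875 m from the base axis. Payload 4.7 kg.
Tool frame: the origin (TCP) lies between the finger pads, 19 mm behind the fingertips; this is the grasp point; z points along the fingers, y is the line along which they close (so a half turn about z gives the same grasp; the last joint's range is limited). The gripper opens to 87 mm and grips with 3 to 60 N. Pads are 19 mm wide; open, the fingers measure 117 mm over their backs; the gripper's body (75 mm by 190 mm) begins 51 mm behind the grasp point.
Start: joints at [-1.33, 0.321, -0.07, 1.45, 0.023, 1.371, -0.057], TCP at [0.146, 0.633, 0.241] pointing down, gripper open.
Joint ranges: [-2.86, 2.86], [-0.3, 2.09], [-1.38, 1.24], [0.06, 2.45], [-1.56, 4.7], [0.09, 2.05], [-2.69, 2.69]. Speed limits (rad/s): [2.57, 2.57, 3.14, 3.14, 3.14, 3.14, 3.14].

## Interface

Orientations are given as a rotation vector (axis times angle).
In Python, from bench import ctrl gives the robot as it stands.
- The arm moves only by the shell command python3 -m jog 'ROWS' [FORCE]. ROWS is JSON, a list that holds one entry, the list of rows, each a list of 7 numbers: the shift along the tool's x, y, z in mm, then the turn, a rotation vector about the tool's x, y, z in degrees, then the finger opening in mm, from 0 to 87. A call has 1 to 10 rows; each row is the pose to reach, as a shift and turn from the pose commanded when the call began, along the tool's axes at that moment; what a row does not reach only later rows make up. A row lasts 1/10 s, in which the tool goes at most 50 mm and 8.59 degrees, less where a joint would pass 70% of its speed; a pose out of reach is approached as far as the arm can. A call with a gripper value outside its range is refused whole. The fingers move at their own pace and stop on an object; FORCE is the grip in N (left out, the last holds). Time passes only in rows, so rows that repeat a pose let the fingers close. It gives the time, the measured TCP pose, the force, the opening and the grip force at its end, in the units of the state.
- ctrl.get_state(): the state, without advancing time (a new reading comes with each control period).
- ctrl.get_image(name): name is "scene" or "side" or "wrist"; returns a dict with "image" (480x640x3 uint8, red, green, blue), "depth" (480x640 float32, m along the optical axis (not along the pixel's ray), 0 where there is no reading), "fov_y" (degrees; the focal length in pixels is half the picture's height over the tangent of half this angle, whatever the lens; pixels are square), "cx", "cy" (the principal point, pixels), "rvec" (rotation vector, rad) and "tvec" (3), from world to camera coordinates, as OpenCV has them. Camera axes: x right, y down, z forward; pixel columns grow to the right and rows downward; lengths in m; the calibration is good to about 2 mm. A picture is of the moment at which its call begins.
- ctrl.close_job(): hands the job in; it is judged then, once.
The state is a dict: "time": time; "joint_positions": joint angles; "qd": joint speeds; "joint_torque": joint torques, N m; "position": TCP position; "tool_rot": TCP orientation; "ft_force": force on the tool from outside, world axes, zero at the start; "torque": the same for the moment, N m; "grip_width": opening from 0.0 (shut) to 1.0 (fully open); "grip_force": force on a finger pad.
Only numpy, scipy, OpenCV 4.12 (cv2) and the standard library are available. Lean on these libraries where they do the work, as an engineer would, in place of code of your own. Each camera call takes 0.05 s, during which the arm holds its last target. There are 200 camera calls.

## Working session

There is one attempt and no reset: what is moved stays moved. The work goes in short steps, Python scripts to look and compute and a shell command to move; the robot and the scene stay as the last step left them, time stands still between calls to the robot, and variables do not carry over. Pictures are saved under pics/ and viewed, at most 10 in all, crops included, and the job is handed in when it is done.

```bash
mkdir -p pics; cat > h.py <<'E'
import numpy as np, cv2
from bench import ctrl
def grab(n):
    d=ctrl.get_image(n); return d
def cloud(d):
    im=d["image"];h,w=im.shape[:2];f=h/2/np.tan(np.radians(d["fov_y"])/2)
    v,u=np.mgrid[:h,:w];z=d["depth"]
    P=np.stack([(u-d["cx"])*z/f,(v-d["cy"])*z/f,z],-1)
    R=cv2.Rodrigues(np.array(d["rvec"],float))[0]
    W=(P-np.array(d["tvec"]).ravel())@R
    W[z<=0]=np.nan
    return W
E
python3 - <<'E'
from h import *
print(ctrl.get_state())
for n in("scene","side"):
    d=grab(n);cv2.imwrite(f"pics/{n}0.png",d["image"][...,::-1]);np.save(n+"W.npy",cloud(d));np.save(n+"I.npy",d["image"])
E
```

```text
{'time': 0.0, 'joint_positions': array([-1.32991765,  0.32182017, -0.07005811,  1.45166865,  0.02258519,
        1.37079494, -0.05687938]), 'qd': array([-0.00188932,  0.00085683,  0.00103057,  0.00014994,  0.00019887,
       -0.00046699,  0.00142985]), 'joint_torque': array([ 9.50611093e-05, -4.91298795e+01, -4.03780835e-01, -3.12517798e+01,
       -6.37466437e-02,  4.38224024e-02,  1.80315692e-04]), 'position': array([0.14608811, 0.63284165, 0.24016629]), 'tool_rot': array([-3.55410481e-01, -3.12129794e+00,  2.98552614e-03]), 'ft_force': array([ 0.41669288, -0.87306413, -0.00172047]), 'torque': array([ 0.00723035, -0.03420325, -0.00130048]), 'grip_force': 0.0, 'grip_width': 1.0001269486101374}
```

View pics/scene0.png

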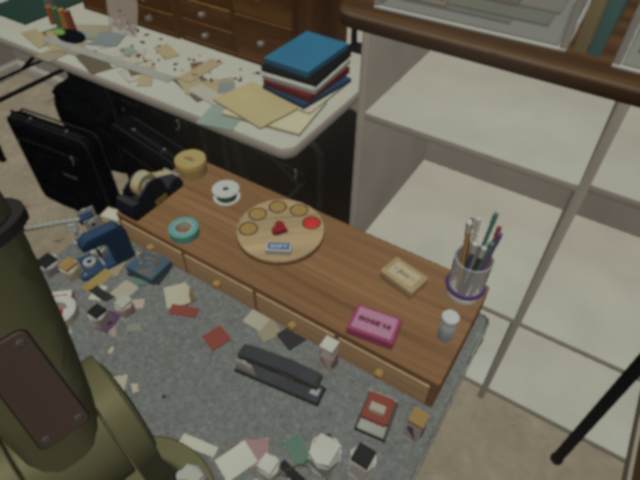

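View pics/side0.png

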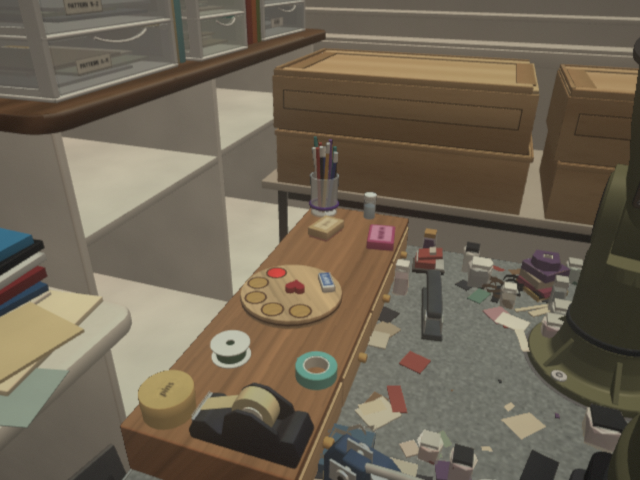

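The scene view shows the board at about (280,230), with the red stud at (312,223). In the side view they are at (290,292) and (277,272). Next I'll measure the board, the studs and anything overhanging them.

```bash
cat > m.py <<'E'
from h import *
def meas(n,W,I):
    hsv=cv2.cvtColor(I,cv2.COLOR_RGB2HSV).astype(int)
    top=(W[...,2]>.088)&(W[...,2]<.102)
    red=((hsv[...,0]<6)|(hsv[...,0]>174))&(hsv[...,1]>170)&(hsv[...,2]>60)&top
    # largest comp of top
    k,l,s,c=cv2.connectedComponentsWithStats(top.astype(np.uint8))
    i=1+s[1:,4].argmax();m=(l==i)
    P=W[m];xy=P[:,:2].astype(np.float32)
    cc,r=cv2.minEnclosingCircle(xy)
    # robust circle fit on hull
    H=cv2.convexHull(xy)[:,0];A=np.c_[2*H,np.ones(len(H))];x=np.linalg.lstsq(A,(H**2).sum(1),rcond=None)[0]
    print(n,s[i],"MEC",cc,r,"LS",x[:2],np.sqrt(x[2]+x[:2]@x[:2]),"z",np.percentile(P[:,2],[5,50,95]))
    k,l,s,c=cv2.connectedComponentsWithStats(red.astype(np.uint8))
    for j in range(1,k):
        if s[j,4]>15:
            q=W[l==j];print(" red",c[j],s[j,4],np.median(q,0), (q.min(0)+q.max(0))/2)
    br=m&(hsv[...,0]>12)&(hsv[...,0]<30)&(hsv[...,1]>115)
    k,l,s,c=cv2.connectedComponentsWithStats(br.astype(np.uint8))
    for j in range(1,k):
        if s[j,4]>25:
            q=W[l==j];print(" brass",c[j],s[j,4],np.median(q,0),(q.min(0)+q.max(0))/2)
    return np.array(cc)
if __name__=="__main__":
    for n in("scene","side"):
        W=np.load(n+"W.npy");I=np.load(n+"I.npy");c=meas(n,W,I)
        d=np.hypot(W[...,0]-c[0],W[...,1]-c[1]);z=W[...,2]
        print("tall things near:")
        for lo,hi in((.08,.12),(.12,.16),(.16,.2),(.2,.25),(.25,.3)):
            k=(d>lo)&(d<hi)&(z>.085);q=W[k]
            if k.any(): print(lo,hi,k.sum(),"zmax",z[k].max(),"at",q[q[:,2].argmax()], "lowest shelf z>.3:",q[q[:,2]>.3][:,2].min() if (q[:,2]>.3).any() else None)
E
python3 m.py
```

```text
scene [    0     0   361   151 15641] MEC (0.8343666791915894, 0.8368495106697083) 0.6300169229507446 LS [0.90040605 0.77110831] 0.5362161185031139 z [0.09139062 0.09523812 0.10085544]
 red [311.05084746 222.12711864] 118 [0.51914442 0.06236428 0.09446156] [0.52057882 0.06292962 0.09422446]
tall things near:
0.08 0.12 2958 zmax 0.2035125062409192 at [0.93539203 0.78291776 0.20351251] lowest shelf z>.3: None
0.12 0.16 3032 zmax 0.21591401538425595 at [0.94409909 0.72343487 0.21591402] lowest shelf z>.3: None
0.16 0.2 2559 zmax 0.2265755366325753 at [0.9442082  0.67270798 0.22657554] lowest shelf z>.3: None
0.2 0.25 2933 zmax 0.23865850279781967 at [0.94355093 0.61638544 0.2386585 ] lowest shelf z>.3: None
0.25 0.3 3027 zmax 0.25101398316962836 at [0.94267809 0.55909274 0.25101398] lowest shelf z>.3: None
side [   0  297  130  134 4919] MEC (0.6957141160964966, 0.34239840507507324) 0.12577468156814575 LS [0.68494372 0.34158074] 0.11257931664431386 z [0.09072288 0.09530959 0.09819709]
 red [276.2967033  272.12087912] 91 [0.51961484 0.06719967 0.09328923] [0.51914054 0.06703273 0.0933493 ]
tall things near:
0.08 0.12 4712 zmax 0.2090206940424667 at [0.80407194 0.29785254 0.20902069] lowest shelf z>.3: None
0.12 0.16 3099 zmax 0.20924202536639233 at [0.81452463 0.26818849 0.20924203] lowest shelf z>.3: None
0.16 0.2 2952 zmax 0.35858592068510003 at [0.81194092 0.18319597 0.35858592] lowest shelf z>.3: 0.32818773859406525
0.2 0.25 5470 zmax 0.3588973956043294 at [0.81797814 0.12943825 0.3588974 ] lowest shelf z>.3: 0.3000170986876831
0.25 0.3 15643 zmax 0.49615883363130436 at [0.84180873 0.13256743 0.49615883] lowest shelf z>.3: 0.30002630594922586
```

```bash
cat > m2.py <<'E'
from h import *
from m import meas
if __name__=="__main__":
  for n in("scene","side"):
    W=np.load(n+"W.npy").copy();I=np.load(n+"I.npy");W0=W.copy()
    W[np.hypot(W[...,0]-.52,W[...,1]-.065)>.17]=np.nan
    c=meas(n,W,I)
    W=W0;d=np.hypot(W[...,0]-c[0],W[...,1]-c[1]);z=W[...,2]
    for lo,hi in((.0,.085),(.085,.12),(.12,.16),(.16,.2),(.2,.25),(.25,.3),(.3,.4)):
        k=(d>lo)&(d<hi)&(z>.085);q=W[k]
        if k.any(): print(lo,hi,k.sum(),"top at",q[q[:,2].argmax()].round(3),"mean",q.mean(0).round(3))
E
python3 m2.py; python3 - <<'E'
import cv2
for n,(x,y) in dict(scene=(280,228),side=(290,292)).items():
    a=cv2.imread(f"pics/{n}0.png")[y-70:y+70,x-70:x+70]
    globals()[n]=cv2.resize(a,(400,400),interpolation=3)
cv2.imwrite("pics/crop.png",cv2.hconcat([scene,side]))
E
```

```text
scene [ 236  200   88   64 4035] MEC (0.476779967546463, 0.10133825987577438) 0.08136458694934845 LS [0.47602749 0.10219792] 0.07975943360441325 z [0.09030587 0.09261734 0.09597155]
 red [311.05084746 222.12711864] 118 [0.51914442 0.06236428 0.09446156] [0.52057882 0.06292962 0.09422446]
 brass [277.31111111 206.14074074] 135 [0.52067007 0.14054681 0.09380351] [0.52231553 0.14094808 0.09317967]
 brass [298.44285714 209.69285714] 140 [0.53463548 0.10075782 0.09396421] [0.53638594 0.10294591 0.09436292]
 brass [257.16438356 213.4109589 ] 146 [0.48442186 0.15926008 0.09384869] [0.48600873 0.16094741 0.09391698]
 brass [247.98039216 228.13071895] 153 [0.44382917 0.15010172 0.09412484] [0.4461228  0.1507205  0.09368895]
0.0 0.085 4459 top at [0.432 0.073 0.107] mean [0.47  0.098 0.093]
0.12 0.16 332 top at [0.514 0.233 0.101] mean [0.476 0.241 0.094]
0.16 0.2 512 top at [0.507 0.268 0.1  ] mean [0.416 0.256 0.093]
0.2 0.25 1627 top at [0.429 0.346 0.126] mean [0.467 0.005 0.095]
0.25 0.3 4158 top at [0.41  0.367 0.147] mean [0.474 0.184 0.103]
0.3 0.4 18910 top at [0.08  0.056 0.487] mean
[... 441 characters left out ...]
6.93251534] 163 [0.52147371 0.14441297 0.09294176] [0.52254894 0.14287884 0.09307423]
 brass [271.90721649 308.65979381] 194 [0.48495116 0.16370908 0.09294153] [0.48598536 0.16100843 0.0928643 ]
 brass [299.75742574 310.5049505 ] 202 [0.4445197  0.15346051 0.09292623] [0.44564612 0.15058295 0.09244067]
0.0 0.085 4796 top at [0.434 0.073 0.106] mean [0.474 0.114 0.092]
0.12 0.16 609 top at [0.491 0.248 0.098] mean [0.48  0.244 0.094]
0.16 0.2 1027 top at [0.496 0.265 0.097] mean [0.427 0.26  0.092]
0.2 0.25 1078 top at [0.437 0.349 0.125] mean [0.477 0.064 0.096]
0.25 0.3 9037 top at [0.412 0.371 0.145] mean [0.491 0.336 0.107]
0.3 0.4 35945 top at [0.842 0.133 0.496] mean [0.734 0.181 0.239]
```

View pics/crop.png

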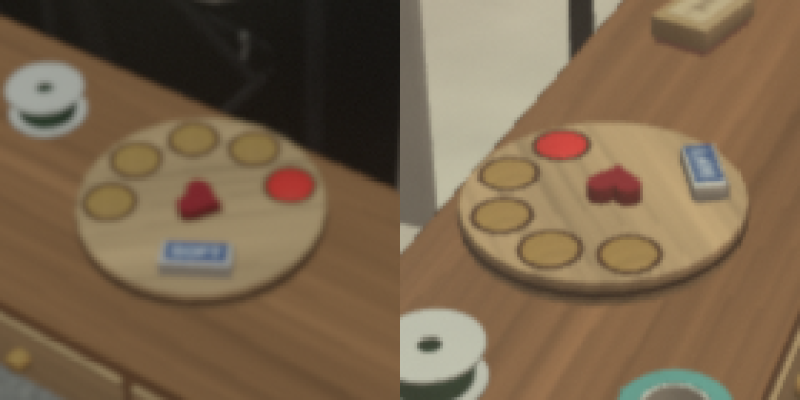

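The crop shows the red stud and four brass studs clearly on the arc. The clip is in the middle and the eraser is on the side without studs. Both cameras agree on the stud positions to about 2 mm. I'll convert these to tool-axis shifts.

```bash
cat > go.py <<'E'
from h import *
from scipy.optimize import least_squares
S=np.array([[.5195,.065],[.5353,.1031],[.5212,.1425],[.4848,.1612],[.4443,.1518]])
A=np.radians([-84,-42,0,42,84])
f=lambda p:p[:2]+.058*np.c_[np.cos(A+p[2]),np.sin(A+p[2])]
p=least_squares(lambda p:(f(p)-S).ravel(),[.477,.103,.7]).x
def arc(deg): a=np.radians(deg)+p[2]; return p[:2]+.058*np.array([np.cos(a),np.sin(a)])
def R(): return cv2.Rodrigues(np.array(ctrl.get_state()["tool_rot"]))[0]
def to(x): s=ctrl.get_state(); return (R().T@(np.array(x)-s["position"])*1000).round(1)
E
python3 - <<'E'
from go import *
print(p,np.degrees(p[2]),np.abs(f(p)-S).max());print(R().round(4))
print(to([*arc(-84),.24]), to([*arc(-84),.13]))
E
```

```text
[0.47737947 0.1042581  0.71344859] 40.87759312719098 0.0006105484447429532
[[-9.744e-01  2.248e-01 -3.000e-04]
 [ 2.248e-01  9.744e-01 -1.700e-03]
 [-1.000e-04 -1.800e-03 -1.000e+00]]
[-491.8 -469.7    1.1] [-491.8 -469.5  111.1]
```

```bash
python3 -m jog '[[[-18,-17,0,0,0,0,0],[-45,-43,0,0,0,0,0],[-75,-72,0,0,0,0,0],[-105,-100,0,0,0,0,0],[-135,-129,0,0,0,0,0],[-165,-158,0,0,0,0,0],[-195,-186,0,0,0,0,0],[-225,-215,0,0,0,0,0],[-255,-243,0,0,0,0,0],[-285,-272,0,0,0,0,0]]]' 10 && python3 -m jog '[[[-30,-29,0,0,0,0,0],[-60,-57,0,0,0,0,0],[-90,-86,0,0,0,0,0],[-120,-115,0,0,0,0,0],[-150,-143,0,0,0,0,0],[-175,-167,0,0,0,0,0],[-193,-185,0,0,0,0,0],[-203,-194,0,0,0,0,0],[-207,-198,0,0,0,0,0],[-207,-198,0,0,0,0,0]]]' && python3 - <<'E'
from go import *
print(to([*arc(-84),.135]),R().round(4),ctrl.get_state()["ft_force"])
E
```

```text
time: 1.1
position: [0.3632, 0.3026, 0.241]
tool_rot: [-0.355, -3.121, -0.0]
ft_force: [0.0, 0.5, 1.5]
grip_width: 0.175
grip_force: 0.0
time: 2.1
position: [0.5198, 0.0643, 0.2409]
tool_rot: [-0.357, -3.121, 0.0]
ft_force: [-0.3, -0.2, 0.1]
grip_width: 0.007
grip_force: 0.0
[1.000e-01 3.000e-01 1.059e+02] [[-9.741e-01  2.260e-01 -6.000e-04]
 [ 2.260e-01  9.741e-01 -2.000e-04]
 [ 5.000e-04 -3.000e-04 -1.000e+00]] [-0.28628771 -0.17923496  0.09220099]
```

```bash
python3 -m jog '[[[0,0,10,0,0,0,0],[0,0,25,0,0,0,0],[0,0,45,0,0,0,0],[0,0,65,0,0,0,0],[0,0,85,0,0,0,0],[0,0,100,0,0,0,0],[0,0,110,0,0,0,0],[0,0,115,0,0,0,0],[0,0,117,0,0,0,0],[0,0,117,0,0,0,0]]]' && python3 - <<'E'
from go import *
print(to([*arc(-84),.1155]),ctrl.get_state()["ft_force"])
for n in("side","scene"):
    d=grab(n);x,y=dict(scene=(300,220),side=(280,265))[n]
    globals()[n]=cv2.resize(d["image"][y-70:y+70,x-70:x+70,::-1],(400,400),interpolation=3)
cv2.imwrite("pics/above.png",cv2.hconcat([scene,side]))
E
```

```text
time: 3.1
position: [0.5201, 0.065, 0.1244]
tool_rot: [0.355, 3.121, 0.0]
ft_force: [0.0, -1.2, -0.6]
grip_width: 0.009
grip_force: 0.0
[ 0.3 -0.4  8.9] [ 0.00328547 -1.19901596 -0.59793962]
```

View pics/above.png

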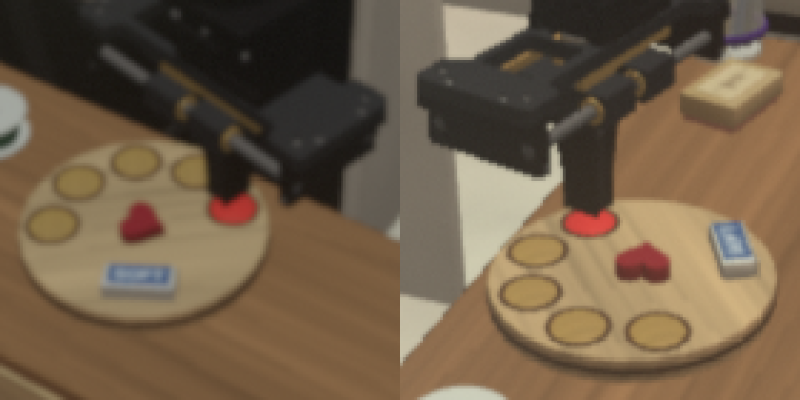

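The closed fingertips hang just above the red stud, at about (230,195) in the left half and (592,212) in the right half. Next I'll descend gently until they touch.

```bash
for i in 1; do python3 -m jog '[[[0,0,3,0,0,0,0],[0,0,5,0,0,0,0],[0,0,6,0,0,0,0],[0,0,6.5,0,0,0,0],[0,0,7,0,0,0,0],[0,0,7,0,0,0,0]]]'; python3 -m jog '[[[0,0,0.5,0,0,0,0],[0,0,1,0,0,0,0],[0,0,1,0,0,0,0]]]';python3 -m jog '[[[0,0,0.5,0,0,0,0],[0,0,1,0,0,0,0],[0,0,1,0,0,0,0]]]'; done | egrep 'pos|ft|time'
```

```text
time: 3.8
position: [0.5199, 0.0648, 0.1172]
ft_force: [-0.5, 0.7, -0.2]
time: 4.1
position: [0.5199, 0.0648, 0.1162]
ft_force: [-0.6, 0.1, 1.0]
time: 4.4
position: [0.52, 0.0648, 0.1153]
ft_force: [-0.8, -0.3, 0.2]
```

```bash
for i in 1 2 3; do python3 -m jog '[[[0,0,0.4,0,0,0,0],[0,0,0.7,0,0,0,0],[0,0,0.7,0,0,0,0]]]'; done | egrep 'pos|ft|time'
```

```text
time: 4.7
position: [0.52, 0.0648, 0.1147]
ft_force: [-1.4, -0.2, 2.9]
time: 5.0
position: [0.52, 0.0648, 0.1139]
ft_force: [-0.2, 0.1, 2.0]
time: 5.3
position: [0.52, 0.0648, 0.1131]
ft_force: [-0.1, -0.6, 2.1]
```

```bash
for i in 1 2; do python3 -m jog '[[[0,0,0.3,0,0,0,0],[0,0,0.5,0,0,0,0],[0,0,0.5,0,0,0,0]]]'; done | egrep 'pos|ft|time'
```

```text
time: 5.6
position: [0.52, 0.0648, 0.1127]
ft_force: [-0.5, -0.7, 1.4]
time: 5.9
position: [0.52, 0.0648, 0.1123]
ft_force: [-1.1, 0.1, 4.1]
```

```bash
for i in 1 ; do python3 -m jog '[[[0,0,0.3,0,0,0,0],[0,0,0.5,0,0,0,0],[0,0,0.5,0,0,0,0]]]'; done | egrep 'pos|ft|time'
```

```text
time: 6.2
position: [0.52, 0.0648, 0.1122]
ft_force: [-1.3, -0.5, 5.2]
```

The hard stop is at TCP z of about 0.1122. I'll sweep along the arc at this height, one stud per call.

```bash
python3 - <<'E'
from go import *
s=ctrl.get_state();print(R()[2])
for a0 in(-84,-42,0,42):
    b=arc(a0); print(a0,[list((R().T@np.r_[arc(a0+d)-b,0]*1000)[:2].round(1)) for d in np.linspace(4.67,42,9)])
E
```

```text
[-7.23814439e-05  3.61995004e-04 -9.99999932e-01]
-84 [[np.float64(-2.2), np.float64(4.2)], [np.float64(-4.1), np.float64(8.5)], [np.float64(-5.6), np.float64(13.0)], [np.float64(-6.7), np.float64(17.6)], [np.float64(-7.4), np.float64(22.3)], [np.float64(-7.8), np.float64(27.0)], [np.float64(-7.8), np.float64(31.7)], [np.float64(-7.4), np.float64(36.4)], [np.float64(-6.6), np.float64(41.0)]]
-42 [[np.float64(1.2), np.float64(4.6)], [np.float64(2.7), np.float64(9.0)], [np.float64(4.6), np.float64(13.4)], [np.float64(6.8), np.float64(17.5)], [np.float64(9.4), np.float64(21.5)], [np.float64(12.2), np.float64(25.3)], [np.float64(15.4), np.float64(28.7)], [np.float64(18.9), np.float64(32.0)], [np.float64(22.6), np.float64(34.9)]]
0 [[np.float64(3.9), np.float64(2.6)], [np.float64(8.1), np.float64(4.9)], [np.float64(12.4), np.float64(6.9)], [np.float64(16.8), np.float64(8.5)], [np.float64(21.4), np.float64(9.7)], [np.float64(26.0), np.float64(10.6)], [np.float64(30.7), np.float64(11.0)], [np.float64(35.4), np.float64(11.1)], [np.float64(40.1), np.float64(10.8)]]
42 [[np.float64(4.7), np.float64(-0.7)], [np.float64(9.3), np.float64(-1.7)], [np.float64(13.8), np.float64(-3.1)], [np.float64(18.2), np.float64(-4.9)], [np.float64(22.4), np.float64(-7.1)], [np.float64(26.4), np.float64(-9.5)], [np.float64(30.2), np.float64(-12.3)], [np.float64(33.8), np.float64(-15.4)], [np.float64(37.1), np.float64(-18.8)]]
```

```bash
python3 -m jog '[[[-2.2,4.2,-0.1,0,0,0,0],[-4.1,8.5,-0.1,0,0,0,0],[-5.6,13,-0.1,0,0,0,0],[-6.7,17.6,-0.1,0,0,0,0],[-7.4,22.3,-0.1,0,0,0,0],[-7.8,27,-0.1,0,0,0,0],[-7.8,31.7,-0.1,0,0,0,0],[-7.4,36.4,-0.1,0,0,0,0],[-6.6,41,-0.1,0,0,0,0],[-6.6,41,-0.1,0,0,0,0]]]' && python3 - <<'E'
from go import *
print(to([*arc(-42),.112]))
d=grab("side");np.save("W2.npy",cloud(d))
x,y=280,265
side=cv2.resize(d["image"][y-70:y+70,x-70:x+70,::-1],(400,400),interpolation=3)
cv2.imwrite("pics/s2.png",side)
E
```

```text
time: 7.2
position: [0.5363, 0.1024, 0.1123]
tool_rot: [0.356, 3.12, -0.002]
ft_force: [1.0, -2.2, 4.4]
grip_width: 0.008
grip_force: 2.5
[1.1 0.5 0.3]
```

View pics/s2.png

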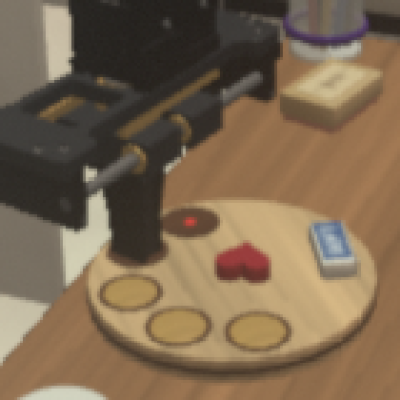

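The red stud at (190,222) is sunk to its crown, stud 2 is under the fingertips, and the board hasn't moved. Continuing to stud 3 with a 1 mm correction.

```bash
python3 -m jog '[[[1.8,4.8,0,0,0,0,0],[3.6,9.4,0,0,0,0,0],[5.6,13.8,0,0,0,0,0],[7.9,18,0,0,0,0,0],[10.4,22,0,0,0,0,0],[13.2,25.7,0,0,0,0,0],[16.4,29.1,0,0,0,0,0],[19.9,32.5,0,0,0,0,0],[23.6,35.4,0,0,0,0,0],[23.6,35.4,0,0,0,0,0]]]' && python3 - <<'E'
from go import *
print(to([*arc(0),.112]))
E
```

```text
time: 8.25
position: [0.5208, 0.1441, 0.1122]
tool_rot: [0.354, 3.12, 0.001]
ft_force: [0.4, -1.8, 5.1]
grip_width: 0.007
grip_force: 2.7
[-0.8 -1.7  0.2]
```

```bash
python3 -m jog '[[[3.5,1.8,0,0,0,0,0],[7.5,3.7,0,0,0,0,0],[11.7,5.5,0,0,0,0,0],[16,7,0,0,0,0,0],[20.6,8.2,0,0,0,0,0],[25.2,9,0,0,0,0,0],[30,9.4,0,0,0,0,0],[34.7,9.5,0,0,0,0,0],[39.4,9.2,0,0,0,0,0],[39.4,9.2,0,0,0,0,0]]]' && python3 - <<'E'
from go import *
print(to([*arc(42),.112]))
E
```

```text
time: 9.25
position: [0.4836, 0.162, 0.1122]
tool_rot: [0.354, 3.122, 0.002]
ft_force: [2.7, -0.8, 6.3]
grip_width: 0.008
grip_force: 3.2
[-0.9  0.1  0.2]
```

```bash
python3 -m jog '[[[4.2,-0.7,0,0,0,0,0],[8.6,-1.7,0,0,0,0,0],[13,-3.1,0,0,0,0,0],[17.4,-4.9,0,0,0,0,0],[21.6,-7.1,0,0,0,0,0],[25.6,-9.5,0,0,0,0,0],[29.4,-12.3,0,0,0,0,0],[33,-15.4,0,0,0,0,0],[36.4,-18.8,0,0,0,0,0],[36.4,-18.8,0,0,0,0,0]]]' && python3 - <<'E'
from go import *
print(to([*arc(84),.112]))
d=grab("side")
x,y=290,285
side=cv2.resize(d["image"][y-70:y+70,x-70:x+70,::-1],(400,400),interpolation=3)
cv2.imwrite("pics/s5.png",side)
E
```

```text
time: 10.25
position: [0.4438, 0.1515, 0.1122]
tool_rot: [-0.355, -3.121, -0.002]
ft_force: [2.6, 1.2, 7.4]
grip_width: 0.003
grip_force: 3.6
[-0.4  0.5  0.2]
```

View pics/s5.png

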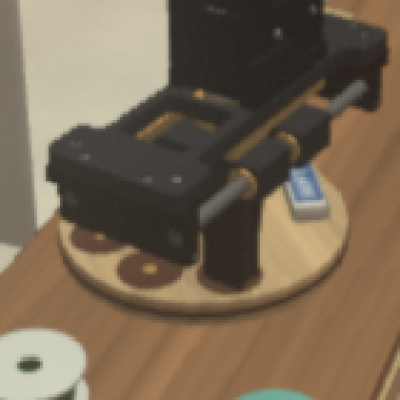

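The fingertips are on stud 5 at (230,280), and studs 3 and 4 at (97,237) and (150,268) are sunk. Lifting clear, then checking.

```bash
python3 -m jog '[[[0,0,-3,0,0,0,0],[0,0,-10,0,0,0,0],[0,0,-25,0,0,0,0],[0,0,-45,0,0,0,0],[0,0,-70,0,0,0,0],[0,0,-95,0,0,0,0],[0,0,-115,0,0,0,0],[0,0,-125,0,0,0,0],[0,0,-128,0,0,0,0],[0,0,-128,0,0,0,0]]]' && python3 - <<'E'
from h import *
from m import meas
for n in("scene","side"):
    d=grab(n);W=cloud(d);W[np.hypot(W[...,0]-.52,W[...,1]-.065)>.17]=np.nan
    meas(n,W,d["image"])
    x,y=dict(scene=(280,228),side=(290,292))[n]
    globals()[n]=cv2.resize(d["image"][y-70:y+70,x-70:x+70,::-1],(400,400),interpolation=3)
cv2.imwrite("pics/end.png",cv2.hconcat([scene,side]))
E
```

```text
time: 11.3
position: [0.4439, 0.1505, 0.2391]
tool_rot: [-0.355, -3.12, 0.001]
ft_force: [0.9, -0.0, 0.8]
grip_width: 0.004
grip_force: 0.0
scene [ 236  200   88   64 4040] MEC (0.4765026867389679, 0.10165471583604813) 0.08118811249732971 LS [0.47621497 0.10236348] 0.07977216237794509 z [0.09030955 0.09246303 0.0950459 ]
 brass [277.078125 206.125   ] 64 [0.52252351 0.14213645 0.09290287] [0.52200842 0.14062148 0.0926448 ]
 brass [297.86956522 209.91304348] 69 [0.53511695 0.10349473 0.09239082] [0.53665331 0.10103635 0.09273759]
 brass [256.35294118 213.94117647] 68 [0.48394785 0.16033695 0.09275634] [0.48559547 0.16182369 0.092705  ]
 brass [247.93055556 228.47222222] 72 [0.44501011 0.15025081 0.09270627] [0.44310047 0.15085364 0.09305387]
side [ 240  264  102   59 4398] MEC (0.47939419746398926, 0.10336270183324814) 0.08141689747571945 LS [0.47874528 0.10352955] 0.07998696688153754 z [0.08977019 0.09135535 0.09587598]
```

View pics/end.png

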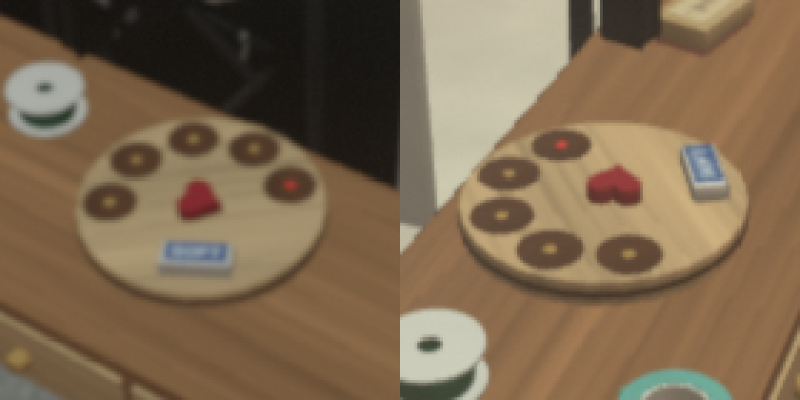

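All five studs are sunk equally, showing only a small crown dot each. The board, clip and eraser are unmoved and the hand is clear.

```bash
python3 -c "
from bench import ctrl
print(ctrl.close_job())"
```

```text
the job is handed in; nothing more can be done
None
```

I ran the closed fingertips over all five studs in order, from red to the last brass one, in one pass without lifting. The final pictures show every stud sunk and the board, clip and eraser where they were; I lifted clear and handed the job in at about 11.5 s, and no verdict was returned.

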